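Refit the tongued cover board of a lab connection box

TASK

The grey connection box on the laboratory bench stands open. Pick up the cover board that has a tongue, by its metal grip, hold it at an angle to feed the tongue into the groove under the box's lip, then lower it until it lies flat in the opening before you let go of it. Leave the plain board without a tongue where it is.

Things in the scene. Friction and masses are not known exactly. Their poses are not given: they have to be found in the camera images.
- tongue_board: Loose beige board, about 0.25 kg, 100 (x) x 110 (y) x 20 mm, flat. A tongue 6 mm thick, 110 mm wide, flush with the underside, slightly paler, juts 24 mm from its -x edge (roughly towards the robot). Metal rib over its middle: 14 mm thick (x), 60 mm long (y), from 20 to 60 mm above the underside. Origin: centre of the underside, tongue not counted; z up out of its upper face.
- tongue_edge (a point): Middle of the lower outer edge of that board's tongue, 74 mm from the board's origin along its -x; axes as the board's.
- box: Fixed grey box, 160 (x) x 146 (y) x 70 mm, open on top; origin: centre of its underside. Ledges 50 mm above the bench are the board's seat. The opening is 126 mm wide (y) and 120 mm long (x) from the lip on its -x (near) side to the far wall, too short for board and tongue laid in flat: the board goes in tipped 15 to 20 degrees, tongue edge low. Its top is then level with the rim.
- groove_mouth (a point): Middle of the mouth of the box's groove, at seat height, 50 mm above the bench and 50 mm from the box's origin along its -x; axes as the box's. The groove goes 20 mm back in -x from here, 15 mm high, 126 mm long (y), roofed by a lip 5 mm thick. With the board seated, the tongue's edge lies 4 to 20 mm inside the mouth (12 mm when centred).
- plain_board: The wrong board: same look, grip rib and thickness, 100 x 110 x 20 mm, but square-edged, without a tongue. Origin: centre of its underside. To be left alone.
Things that resemble listed ones, but are neither listed nor needed, are in the scene too. What is shaped like the tongue_board but purple is not meant.

How it is judged:
By the outcome, as a careful person would: the job done as asked, in the order asked, and still so for the second after the job is handed in, with the robot touching nothing.
It also fails if it takes over 40 s, if anything falls off the work surface, if the arm or the gripper's body presses on something with over 40 N, if the wrist force passes 120 N, or if a joint passes its speed limit or range.

ROBOT

A 6-joint arm with a two-finger parallel gripper is mounted at the origin on the work surface. World frame = base frame: x ahead of the robot, y to its left, z up, the work surface at z = 0. Lengths are in m, angles in rad, forces in N, time in s.
With the tool pointing down it reaches from about 0.25 to 0.725 m from the base axis. Payload 4 kg.
Tool frame: the origin (TCP) lies midway between the tips of the shut fingers; the grasp point (between the pads) lies 19 mm behind it; z points along the fingers, y is the direction in which the jaws open and shut (so a half turn about z gives the same grasp; the last joint's range is limited). The gripper opens to 85 mm and grips with 20 to 120 N. Pads are 22 mm wide; open, the fingers measure 114 mm over their backs; the gripper's body (76 mm by 85 mm) begins 54 mm behind the grasp point. The pads swing forward as they close: fully open they stand 13 mm farther back than shut.
Start: joints at [1.308, 0.241, 0.005, 1.335, 0, 1.571], TCP at [0.13, 0.483, 0.231] pointing down, gripper open.
Joint ranges: [-2.72, 2.72], [-1.05, 1.87], [-1.09, 1.28], [-1.99, 2.15], [-1.42, 1.44], [-3.14, 3.14]. Speed limits (rad/s): [2.79, 2.79, 3.14, 3.14, 3.14, 3.14].

INTERFACE

Orientations are given as a unit quaternion [x, y, z, w].
In Python, from workcell import get_obs, camera, camera_model, job_done, masks_of gives the robot as it stands.
- The arm moves only by the tool jog_arm, never from a script. Its argument "deltas" is a list that holds one entry, the list of rows, each a list of 7 numbers: the shift along the tool's x, y, z in mm, then the turn, a rotation vector about the tool's x, y, z in degrees, then the finger opening in mm, from 0 to 85.4. A call has 1 to 5 rows; each row shifts and turns the pose as measured when the row begins, along the tool's axes as they then stand; what a row does not reach is not made up. A row lasts 1/10 s, in which the tool goes at most 50 mm and 8.59 degrees, less where a joint would pass 70% of its speed; a pose out of reach is approached as far as the arm can. A call with a gripper value outside its range is refused whole. The fingers move at their own pace and stop on an object; the grip force is fixed at half the most. Time passes only in rows, so rows that do not move let the fingers close. It gives the time, the measured TCP pose, the force and the opening at its end, in the units of the state.
- get_obs(): the state, without advancing time (a new reading comes with each control period).
- camera(name): name is "scene" or "top"; returns the picture (384x512x3 uint8, red, green, blue); there is no depth.
- camera_model(name): a dict with "fovy" (degrees; the focal length in pixels is half the picture's height over the tangent of half this angle, whatever the lens; pixels are square), "cx", "cy" (the principal point, pixels), "pose" (4x4, takes a point from camera to world coordinates). Camera axes: x right, y down, z forward; pixel columns grow to the right and rows downward; lengths in m; the calibration is good to about 2 mm. A picture is of the moment at which its call begins. camera_model takes no time and is no camera call.
- job_done(): hands the job in, once; it reports no verdict.
Trained networks look in the newest picture that a camera, given by its name, has taken for a name from the list of things; names that differ only in an ending like _2 or _b are one class to them, and where a whole thing is asked for, a point or a joint stands for the part that bears it (a point fixed in the world has none). Each returns a list of dicts, best first, with "conf" (0 to 1); they miss things now and then, are a little off and sometimes report something else, mostly with a low value. They report only what shows in the picture. A call takes as long as a camera call. They do not tell look-alikes from the thing itself.
- masks_of(target, camera): "pixels" (384x512 bool, what is visible of it) and "at" ([column, row] in pixels, amid what is visible of it).
The state is a dict: "clock": time; "joint_pos": joint angles; "joint_vel": joint speeds; "tau": joint torques, N m; "eef_pos": TCP position; "tool_rot": TCP orientation; "ft_force": force on the tool from outside, world axes, zero at the start; "ft_torque": the same for the moment, N m; "grip_width": finger opening in m.
Only numpy, scipy, OpenCV 4.12 (cv2) and the standard library are available. Lean on these libraries where they do the work, as an engineer would, in place of code of your own. Each camera call takes 0.05 s, during which the arm holds its last target. There are 200 camera calls.

## Working session

There is one attempt and no reset: what is moved stays moved. The work goes in short steps, Python scripts to look and compute and a tool call to move; the robot and the scene stay as the last step left them, time stands still between calls to the robot, and variables do not carry over. Pictures are saved under pics/ and viewed, about 8 in all and at most 12, crops included, and the job is handed in when it is done.

Besides the shell and the picture viewer there is one more tool, called after "Request:" as name([rows], argument=value, ...), one row to a line, values as JSON. jog_arm: Moves the arm, as the interface text tells. Its arguments: {"type":"object","properties":{"deltas":{"type":"array"}},"required":["deltas"]}

```bash
mkdir -p pics; ls; python3 - <<'E'
from workcell import *
import cv2,numpy as np
for c in ["scene","top"]:
    im=camera(c); cv2.imwrite(f"pics/{c}0.png",im[...,::-1])
    m=camera_model(c); print(c,m["fovy"],m["cx"],m["cy"],np.round(m["pose"],3).tolist(),{k for k in m})
    for t in ["tongue_board","box","plain_board"]:
        for d in masks_of(t,c): print(t,round(d["conf"],2),np.round(d["at"]),d["pixels"].sum())
a=cv2.imread("pics/scene0.png");b=cv2.imread("pics/top0.png")
cv2.imwrite("pics/both.png",np.vstack([a,b])[:, :] if 0 else cv2.resize(np.hstack([a,b]),(800,300)))
o=get_obs();print(o["clock"],o["eef_pos"],o["tool_rot"],o["grip_width"])
E
```

```text
pics
scene 42.22467920093452 254.82825601672374 189.18519403441468 [[0.014, 0.71, -0.704, 1.325], [1.0, -0.004, 0.015, -0.089], [0.008, -0.704, -0.71, 0.839], [0.0, 0.0, 0.0, 1.0]] {'cx', 'fovy', 'cy', 'pose'}
tongue_board 0.88 [148. 253.] 2913
tongue_board 0.68 [123. 195.] 2044
box 0.57 [393. 193.] 5068
plain_board 0.72 [257. 172.] 1662
top 51.12477639450066 260.85967921716485 196.24053901005627 [[0.005, -0.99, 0.138, 0.408], [-1.0, -0.005, -0.001, -0.037], [0.002, -0.138, -0.99, 1.056], [0.0, 0.0, 0.0, 1.0]] {'cx', 'fovy', 'cy', 'pose'}
tongue_board 0.96 [356. 148.] 1836
tongue_board 0.78 [392. 212.] 2078
box 0.75 [152. 198.] 4165
plain_board 0.64 [269. 237.] 1542
plain_board 0.55 [390. 211.] 2067
0.4 [0.12986222 0.4827392  0.23114285] [ 1.31017143e-01  9.91380084e-01 -1.91797250e-04 -2.81984136e-05] 0.08557391779166171
```

View pics/top0.png

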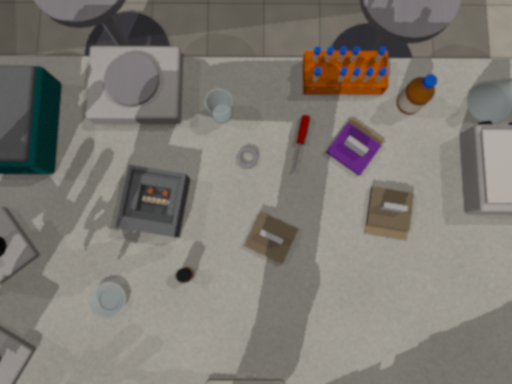

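View pics/scene0.png

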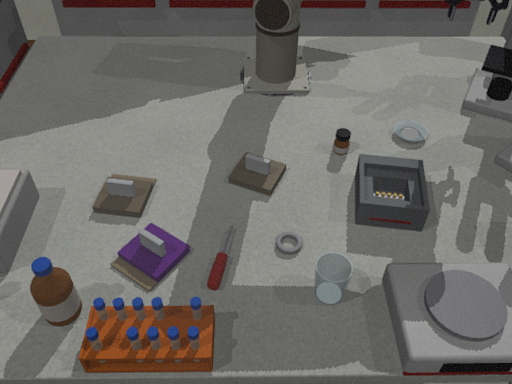

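The pictures show three candidates in the top view. The purple board at (355,147) is excluded by its colour. The brown board at (390,211) has a paler strip at rows 230-237 on its near side, so it fits the tongue. The brown board at (270,237) looks square-edged, so it is the plain one. The box is at (153,200). I'll confirm this in one enlarged crop.

```bash
python3 - <<'E'
import cv2,numpy as np
b=cv2.imread("pics/top0.png")
c=lambda x,y:cv2.resize(b[y-45:y+45,x-45:x+45],(400,400),interpolation=cv2.INTER_CUBIC)
r=np.hstack([c(390,211),c(153,200)])
p=cv2.resize(b[192:282,225:315],(200,200),interpolation=cv2.INTER_CUBIC)
pad=np.zeros((200,800,3),np.uint8); pad[:,:200]=p
cv2.imwrite("pics/crop.png",np.vstack([r,pad]))
E
```

```text
(no output)
```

View pics/crop.png

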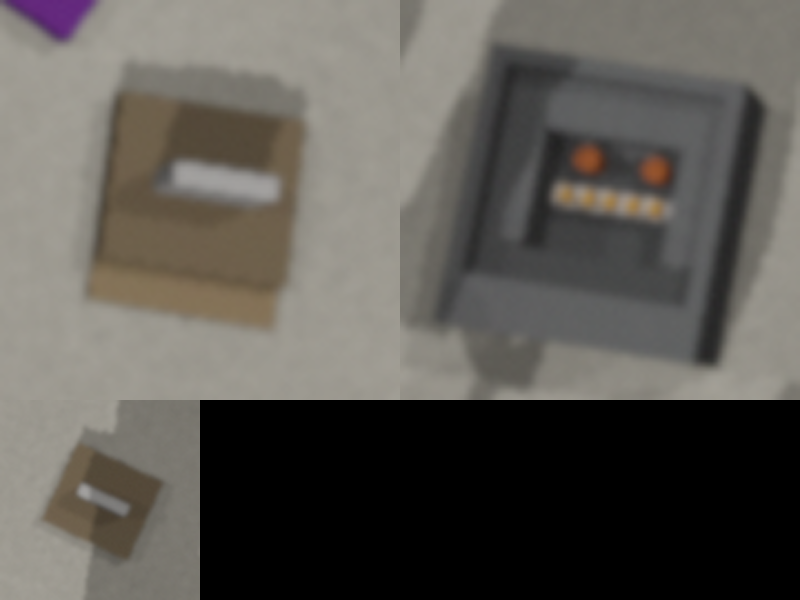

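The crop confirms it. The board at (390,211) has the paler tongue strip on its near side, with tongue corners at (365,233) and (406,240). The board at (270,237) is plain. The box lip is on its near side, and the rim corners are at about (129,165), (187,174), (174,237) and (116,228). Next I'll fit the poses.

```bash
cat > h.py <<'E'
from workcell import *
import cv2,numpy as np
from scipy.optimize import minimize,least_squares
from scipy.spatial.transform import Rotation as R
def proj(P,m):
    T=np.linalg.inv(np.array(m["pose"])); q=np.asarray(P)@T[:3,:3].T+T[:3,3]
    f=192/np.tan(np.radians(m["fovy"])/2)
    return np.c_[m["cx"]+f*q[:,0]/q[:,2],m["cy"]+f*q[:,1]/q[:,2]]
def ray(uv,m,z):
    f=192/np.tan(np.radians(m["fovy"])/2);T=np.array(m["pose"])
    d=T[:3,:3]@[(uv[0]-m["cx"])/f,(uv[1]-m["cy"])/f,1]; return T[:3,3]+d*(z-T[2,3])/d[2]
def cub(x0,x1,y0,y1,z0,z1): return np.array([[x,y,z] for x in(x0,x1) for y in(y0,y1) for z in(z0,z1)])
BOARD=[cub(-.05,.05,-.055,.055,0,.02),cub(-.074,-.05,-.055,.055,0,.006),cub(-.007,.007,-.03,.03,.02,.06)]
BOX=[cub(-.08,.08,-.073,.073,0,.07)]
def place(P,p): 
    c,s=np.cos(p[2]),np.sin(p[2]); return P@np.array([[c,s,0],[-s,c,0],[0,0,1]])+[p[0],p[1],0]
def sil(parts,p,m,S=4):
    a=np.zeros((384*S,512*S),np.uint8)
    for P in parts:
        h=cv2.convexHull(((proj(place(P,p),m)+.5)*S).astype(np.float32)).astype(np.int32); cv2.fillConvexPoly(a,h,255)
    return cv2.resize(a,(512,384),interpolation=cv2.INTER_AREA)/255.
def fit(parts,masks,p0):
    def c(p):
        return sum(1-np.minimum(s,k).sum()/np.maximum(s,k).sum() for m,k in masks for s in[sil(parts,p,m)])
    p0=np.array(p0); sx=np.vstack([p0]+[p0+d for d in np.diag([.01,.01,.1])])
    r=minimize(c,p0,method="Nelder-Mead",options=dict(initial_simplex=sx,xatol=1e-4,fatol=1e-4)); return r.x,r.fun
E
python3 - <<'E'
from h import *
M={c:camera_model(c) for c in["scene","top"]}
for c in M: camera(c)
mm={}
for t,parts,at in [("tongue_board",BOARD,dict(scene=(123,195),top=(392,212))),("box",BOX,dict(scene=(393,193),top=(152,198)))]:
    ks=[]
    for c in M:
        ds=[d for d in masks_of(t,c) if np.hypot(*(np.array(d["at"])-at[c]))<12]
        if ds: ks.append((M[c],ds[0]["pixels"].astype(float)))
        else: print("miss",t,c)
    p0=[*ray(at["top"],M["top"],.02)[:2],-.15]
    print(t,"both",fit(parts,ks,p0))
    for k in ks: print("  single",fit(parts,[k],p0))
m=M["top"]
def corners(P,uv,p0):
    r=least_squares(lambda p:(proj(place(np.array(P),p),m)-uv).ravel(),p0);print("corners",r.x,np.round(r.fun,1))
corners([[-.074,.055,.006],[-.074,-.055,.006],[.05,.055,.02],[.05,-.055,.02]],[[364.6,232.8],[406.2,239.8],[371.3,186.9],[413.2,193.5]],[.39,-.3,-.15])
corners([[.08,.073,.07],[.08,-.073,.07],[-.08,-.073,.07],[-.08,.073,.07]],[[128.7,165.1],[186.8,174.1],[174.4,236.5],[115.9,228.1]],[.4,.2,-.15])
E
```

```text
tongue_board both (array([ 0.52519195, -0.3754796 , -0.16361329]), np.float64(0.09587595800569615))
  single (array([ 0.52701144, -0.3761268 , -0.15641499]), np.float64(0.029762731199177384))
  single (array([ 0.52368461, -0.37463043, -0.18178259]), np.float64(0.0442240136045694))
box both (array([ 0.53548373,  0.23433646, -0.16293832]), np.float64(0.06942330207618952))
  single (array([ 0.53727757,  0.23318745, -0.15548163]), np.float64(0.022748365461856546))
  single (array([ 0.53446158,  0.23536565, -0.15857583]), np.float64(0.03310427579291486))
corners [ 0.52283807 -0.37491147 -0.15416944] [-0.3  0.7  0.   0.4  0.2 -0.6  0.1 -0.6]
corners [ 0.53361212  0.2316842  -0.1493147 ] [ 0.2 -0.3 -0.5 -0.4  0.2  0.7  0.1 -0.1]
```

Measured poses (x, y in m, yaw in rad): board about (0.525, -0.375), yaw -0.16; box about (0.535, 0.234), yaw -0.158. Both agree with the sizes, heights and reach given. Next I'll plan the approach.

```bash
cat >> h.py <<'E'
def tool_R(yaw,tilt=0):
    "tool y along board +x, z down; tilt>0: tongue (-x) edge low"
    B=R.from_euler('z',yaw)*R.from_euler('y',-np.radians(tilt))
    return B*R.from_matrix(np.array([[0,1,0],[1,0,0],[0,0,-1]]).astype(float))
def plan(pos,rot,step=48,ang=8.4,maxn=10,grip=85):
    o=get_obs();p=np.array(o["eef_pos"]);r=R.from_quat(o["tool_rot"])
    D=np.array(pos)-p; rv=(r.inv()*rot).as_rotvec(degrees=True)
    n=int(np.ceil(max(np.linalg.norm(D)*1000/step,np.linalg.norm(rv)/ang,1)))
    print("t",round(o["clock"],2),"p",np.round(p,4),"D mm",np.round(D*1000,1),"rv",np.round(rv,2),"n",n,"F",np.round(o["ft_force"],1),"g",round(o["grip_width"],4))
    rows=[]
    for i in range(min(n,maxn)):
        d=r.inv().apply(D/n)*1000; rows.append([round(float(x),1) for x in [*d,*(rv/n)]]+[grip]); r=r*R.from_rotvec(rv/n,degrees=True)
    for i in range(0,len(rows),5): print([rows[i:i+5]])
E
python3 - <<'E'
from h import *
plan([.525,-.375,.14],tool_R(-.16),maxn=25)
E
```

```text
t 0.7 p [0.1299 0.4828 0.2313] D mm [ 395.1 -857.8  -91.3] rv [ 0.   -0.   84.11] n 20 F [-0.3 -0.1 -0.4] g 0.0853
[[[-30.2, -36.3, 4.6, 0.0, -0.0, 4.2, 85], [-32.8, -34.0, 4.6, 0.0, -0.0, 4.2, 85], [-35.2, -31.5, 4.6, 0.0, -0.0, 4.2, 85], [-37.4, -28.8, 4.6, 0.0, -0.0, 4.2, 85], [-39.4, -26.0, 4.6, 0.0, -0.0, 4.2, 85]]]
[[[-41.2, -23.0, 4.6, 0.0, -0.0, 4.2, 85], [-42.8, -19.9, 4.6, 0.0, -0.0, 4.2, 85], [-44.2, -16.7, 4.6, 0.0, -0.0, 4.2, 85], [-45.3, -13.5, 4.6, 0.0, -0.0, 4.2, 85], [-46.1, -10.1, 4.6, 0.0, -0.0, 4.2, 85]]]
[[[-46.7, -6.7, 4.6, 0.0, -0.0, 4.2, 85], [-47.1, -3.3, 4.6, 0.0, -0.0, 4.2, 85], [-47.2, 0.2, 4.6, 0.0, -0.0, 4.2, 85], [-47.1, 3.7, 4.6, 0.0, -0.0, 4.2, 85], [-46.7, 7.1, 4.6, 0.0, -0.0, 4.2, 85]]]
[[[-46.0, 10.5, 4.6, 0.0, -0.0, 4.2, 85], [-45.1, 13.9, 4.6, 0.0, -0.0, 4.2, 85], [-44.0, 17.1, 4.6, 0.0, -0.0, 4.2, 85], [-42.6, 20.3, 4.6, 0.0, -0.0, 4.2, 85], [-41.0, 23.4, 4.6, 0.0, -0.0, 4.2, 85]]]
```

Request:
jog_arm([
  [[-30,-36,4,0,0,4.2,85],[-33,-34,4,0,0,4.2,85],[-35,-31,4,0,0,4.2,85],[-37,-29,4,0,0,4.2,85],[-39,-26,4,0,0,4.2,85]],
])

```text
clock: 1.2
eef_pos: [0.2289, 0.2688, 0.2097]
tool_rot: [0.311, 0.95, 0.002, 0.0]
ft_force: [1.3, 0.3, -0.4]
grip_width: 0.0848
```

Request:
jog_arm([
  [[-41,-23,4,0,0,4.2,85],[-43,-20,4,0,0,4.2,85],[-44,-17,4,0,0,4.2,85],[-45,-13,4,0,0,4.2,85],[-46,-10,4,0,0,4.2,85]],
])

```text
clock: 1.7
eef_pos: [0.3287, 0.0461, 0.1902]
tool_rot: [0.484, 0.875, 0.006, 0.003]
ft_force: [1.0, 0.9, -0.6]
grip_width: 0.0852
```

Request:
jog_arm([
  [[-46,-7,4,0,0,4.2,85],[-47,-3,4,0,0,4.2,85],[-47,0,4,0,0,4.2,85],[-47,4,4,0,0,4.2,85],[-46,7,4,0,0,4.2,85]],
])

```text
clock: 2.2
eef_pos: [0.4255, -0.1795, 0.171]
tool_rot: [0.643, 0.766, 0.009, 0.005]
ft_force: [1.1, 0.9, -0.2]
grip_width: 0.0849
```

```bash
python3 -c "
from h import *
plan([.525,-.375,.14],tool_R(-.16))"
```

```text
t 2.2 p [ 0.4255 -0.1795  0.171 ] D mm [  99.5 -195.5  -31. ] rv [ 1.05 -0.43 19.2 ] n 5 F [ 1.1  0.9 -0.2] g 0.0849
[[[-42.0, 12.7, 6.3, 0.2, -0.1, 3.8, 85], [-41.0, 15.5, 6.3, 0.2, -0.1, 3.8, 85], [-39.9, 18.2, 6.3, 0.2, -0.1, 3.8, 85], [-38.6, 20.9, 6.3, 0.2, -0.1, 3.8, 85], [-37.1, 23.4, 6.2, 0.2, -0.1, 3.8, 85]]]
```

Request:
jog_arm([
  [[-42,13,6,0.2,-0.1,3.8,85],[-41,15.5,6,0.2,-0.1,3.8,85],[-40,18,6,0.2,-0.1,3.8,85],[-38.5,21,6,0.2,-0.1,3.8,85],[-37,23.5,6,0.2,-0.1,3.8,85]],
])

```text
clock: 2.7
eef_pos: [0.5268, -0.3863, 0.1408]
tool_rot: [0.766, 0.643, 0.001, 0.002]
ft_force: [1.9, -0.1, -0.0]
grip_width: 0.0848
```

```bash
python3 -c "
from h import *
cv2.imwrite('pics/a.png',cv2.resize(np.hstack([camera('scene')[130:260,60:220],camera('top')[130:260,310:470]])[...,::-1],None,fx=2.5,fy=2.5,interpolation=cv2.INTER_CUBIC))
plan([.525,-.375,.14],tool_R(-.16))
plan([.525,-.375,.028],tool_R(-.16),step=25)"
```

```text
t 2.8 p [ 0.527  -0.3889  0.1365] D mm [-2.  13.9  3.5] rv [ 0.03  0.08 -0.96] n 1 F [-0.1  0.6 -0.4] g 0.0851
[[[13.3, -4.4, -3.5, 0.0, 0.1, -1.0, 85]]]
t 2.8 p [ 0.527  -0.3889  0.1365] D mm [  -2.    13.9 -108.5] rv [ 0.03  0.08 -0.96] n 5 F [-0.1  0.6 -0.4] g 0.0851
[[[2.7, -0.9, 21.7, 0.0, 0.0, -0.2, 85], [2.7, -0.9, 21.7, 0.0, 0.0, -0.2, 85], [2.7, -0.9, 21.7, 0.0, 0.0, -0.2, 85], [2.7, -0.9, 21.7, 0.0, 0.0, -0.2, 85], [2.7, -0.8, 21.7, 0.0, 0.0, -0.2, 85]]]
```

View pics/a.png

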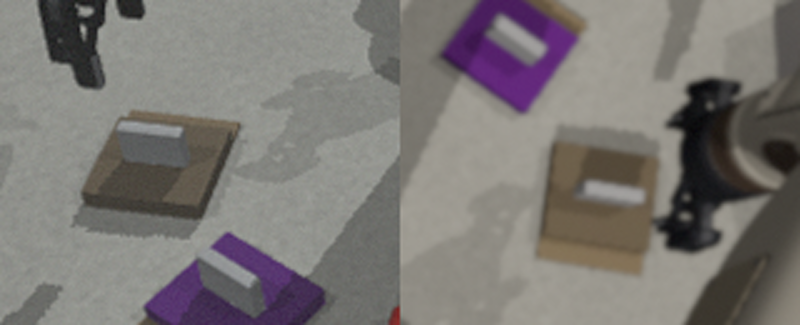

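```bash
python3 -c "
from h import *
r=tool_R(-.16)
for c in ['scene','top']: print(c,np.round(proj(np.array([.527,-.3889,.1365])+r.apply([[0,.043,-.013],[0,-.043,-.013]]),camera_model(c)),1))
p=(.525,-.375,-.16)
for c in ['scene','top']: print(c,np.round(proj(place(cub(-.007,.007,-.03,.03,.06,.06)[::2],p),camera_model(c)),1))
"
```

```text
scene [[ 97.2 164.5]
 [111.8 138. ]]
top [[416.6 182.1]
 [412.4 219. ]]
scene [[107.6 177. ]
 [133.3 179.9]
 [105.4 181.3]
 [131.3 184.2]]
top [[407.  210.5]
 [383.1 206.6]
 [407.6 205. ]
 [383.8 201.1]]
```

The gripper's fingertip shows at scene (96,162), predicted (97,164). The rib shows at top columns 384-408 and rows 202-212, which matches the model. So the fit is good and I'll descend.

Request:
jog_arm([
  [[13.3,-4.4,0,0,0,-1,85],[0,0,20,0,0,0,85],[0,0,20,0,0,0,85],[0,0,0,0,0,0,85]],
])

```text
clock: 3.2
eef_pos: [0.5236, -0.3704, 0.0954]
tool_rot: [0.759, 0.651, 0.0, -0.001]
ft_force: [0.1, 0.3, 0.2]
grip_width: 0.0848
```

```bash
python3 -c "
from h import *
plan([.525,-.375,.028],tool_R(-.16),step=22)"
```

```text
t 3.2 p [ 0.5236 -0.3704  0.0954] D mm [  1.4  -4.6 -67.4] rv [-0.06 -0.06  0.34] n 4 F [0.1 0.3 0.2] g 0.0848
[[[-1.1, 0.5, 16.8, -0.0, -0.0, 0.1, 85], [-1.1, 0.5, 16.9, -0.0, -0.0, 0.1, 85], [-1.1, 0.5, 16.9, -0.0, -0.0, 0.1, 85], [-1.1, 0.5, 16.9, -0.0, -0.0, 0.1, 85]]]
```

Request:
jog_arm([
  [[-1.1,0.5,17,0,0,0.1,85],[-1.1,0.5,17,0,0,0.1,85],[-1.1,0.5,17,0,0,0.1,85],[-1,0.3,12,0,0,0,85],[0,0,0,0,0,0,85]],
])

```text
clock: 3.7
eef_pos: [0.5264, -0.3689, 0.04]
tool_rot: [0.758, 0.652, 0.002, 0.003]
ft_force: [-1.0, 0.4, -0.5]
grip_width: 0.0852
```

```bash
python3 -c "
from h import *
plan([.525,-.375,.028],tool_R(-.16),step=22)"
```

```text
t 3.7 p [ 0.5264 -0.3689  0.04  ] D mm [ -1.4  -6.1 -12. ] rv [0.38 0.08 0.58] n 1 F [-1.   0.4 -0.5] g 0.0852
[[[-6.2, -0.5, 12.0, 0.4, 0.1, 0.6, 85]]]
```

Request:
jog_arm([
  [[-6,-0.5,8,0.4,0.1,0.6,85],[0,0,0,0,0,0,85]],
])

```text
clock: 3.9
eef_pos: [0.5258, -0.3748, 0.0341]
tool_rot: [0.761, 0.648, 0.0, 0.001]
ft_force: [0.4, 0.4, -1.0]
grip_width: 0.0849
```

```bash
python3 -c "
from h import *
plan([.525,-.375,.028],tool_R(-.16),step=22)"
```

```text
t 3.9 p [ 0.5258 -0.3748  0.0341] D mm [-0.8 -0.2 -6.1] rv [0.1  0.05 0.01] n 1 F [ 0.4  0.4 -1. ] g 0.0849
[[[-0.3, -0.8, 6.1, 0.1, 0.1, 0.0, 85]]]
```

Request:
jog_arm([
  [[0,-0.8,6,0,0,0,85],[0,0,0,0,0,0,40],[0,0,0,0,0,0,5],[0,0,0,0,0,0,5],[0,0,0,0,0,0,5]],
])

```text
clock: 4.4
eef_pos: [0.526, -0.3759, 0.0296]
tool_rot: [0.761, 0.648, 0.001, 0.003]
ft_force: [-0.4, 0.4, 0.4]
grip_width: 0.0278
```

Request:
jog_arm([
  [[0,0,0,0,0,0,5],[0,0,0,0,0,0,5],[0,0,0,0,0,0,5]],
])

```text
clock: 4.7
eef_pos: [0.526, -0.376, 0.0299]
tool_rot: [0.761, 0.648, 0.001, 0.003]
ft_force: [-0.4, 0.1, -0.7]
grip_width: 0.0132
```

```bash
cat >> h.py <<'E'
BXP=np.array([.535,.2338,-.157]); HZ=.030
def tgt(d,tilt,ze,lat=0):
    "d: mm tongue edge inside the mouth, ze: mm above seat"
    q=R.from_euler('z',BXP[2]); B=q*R.from_euler('y',-np.radians(tilt))
    E=np.array([BXP[0],BXP[1],.05+ze/1000])+q.apply([-.05-d/1000,lat/1000,0])
    return E+B.apply([.074,0,HZ]),tool_R(BXP[2],tilt)
E
python3 -c "
from h import *
for a in [(-12,17,5),(12,17,3),(12,0,0)]: print(a,tgt(*a)[0])
plan([.526,-.376,.2],tool_R(-.16),step=35,grip=5)
p,r=tgt(-15,17,100);print(p)"
```

```text
(-12, 17, 5) [0.55870028 0.23004818 0.10532465]
(12, 17, 3) [0.53499546 0.23380072 0.10332465]
(12, 0, 0) [0.54685241 0.23192373 0.08      ]
t 4.7 p [ 0.526  -0.376   0.0299] D mm [  0.    0.  170.1] rv [ 0.27  0.16 -0.02] n 5 F [-0.4  0.1 -0.7] g 0.0132
[[[-0.1, 0.2, -34.0, 0.1, 0.0, -0.0, 5], [-0.1, 0.1, -34.0, 0.1, 0.0, -0.0, 5], [-0.0, 0.1, -34.0, 0.1, 0.0, -0.0, 5], [-0.0, 0.1, -34.0, 0.1, 0.0, -0.0, 5], [-0.0, 0.0, -34.0, 0.1, 0.0, -0.0, 5]]]
[0.56166338 0.22957911 0.20032465]
```

Request:
jog_arm([
  [[0,0,-12,0,0,0,5],[0,0,-25,0,0,0,5],[0,0,-35,0,0,0,5],[0,0,-40,0,0,0,5],[0,0,-40,0,0,0,5]],
])

```text
clock: 5.2
eef_pos: [0.5194, -0.3711, 0.1772]
tool_rot: [0.761, 0.648, -0.002, -0.009]
ft_force: [0.8, -1.3, -2.3]
grip_width: 0.0132
```

```bash
python3 -c "
from h import *
p,r=tgt(-15,17,110)
plan(p,r,step=36,maxn=15,grip=5)"
```

```text
t 5.2 p [ 0.5194 -0.3711  0.1772] D mm [ 42.2 600.7  33.1] rv [-17.98  -0.46  -0.26] n 17 F [ 0.8 -1.3 -2.3] g 0.0132
[[[35.3, -3.2, -1.6, -1.1, -0.0, -0.0, 5], [35.3, -3.2, -1.7, -1.1, -0.0, -0.0, 5], [35.3, -3.1, -1.7, -1.1, -0.0, -0.0, 5], [35.3, -3.1, -1.8, -1.1, -0.0, -0.0, 5], [35.3, -3.1, -1.9, -1.1, -0.0, -0.0, 5]]]
[[[35.3, -3.0, -2.0, -1.1, -0.0, -0.0, 5], [35.3, -3.0, -2.0, -1.1, -0.0, -0.0, 5], [35.3, -2.9, -2.1, -1.1, -0.0, -0.0, 5], [35.3, -2.9, -2.2, -1.1, -0.0, -0.0, 5], [35.3, -2.8, -2.2, -1.1, -0.0, -0.0, 5]]]
[[[35.3, -2.8, -2.3, -1.1, -0.0, -0.0, 5], [35.3, -2.7, -2.4, -1.1, -0.0, -0.0, 5], [35.3, -2.7, -2.4, -1.1, -0.0, -0.0, 5], [35.3, -2.6, -2.5, -1.1, -0.0, -0.0, 5], [35.3, -2.5, -2.6, -1.1, -0.0, -0.0, 5]]]
```

Request:
jog_arm([
  [[15,-3,-10,-1.1,0,0,5],[30,-3,-8,-1.1,0,0,5],[36,-3,-4,-1.1,0,0,5],[36,-3,-2,-1.1,0,0,5],[36,-3,-2,-1.1,0,0,5]],
])

```text
clock: 5.7
eef_pos: [0.5316, -0.2204, 0.2147]
tool_rot: [0.763, 0.644, 0.032, 0.037]
ft_force: [0.2, 0.1, -3.0]
grip_width: 0.0133
```

Request:
jog_arm([
  [[36,-3,-2,-1.1,0,0,5],[36,-3,-2,-1.1,0,0,5],[36,-3,-2,-1.1,0,0,5],[36,-3,-2,-1.1,0,0,5],[36,-3,-2,-1.1,0,0,5]],
])

```text
clock: 6.2
eef_pos: [0.5425, -0.0325, 0.2255]
tool_rot: [0.761, 0.641, 0.064, 0.074]
ft_force: [1.5, 0.5, -2.8]
grip_width: 0.0129
```

```bash
python3 -c "
from h import *
p,r=tgt(-15,17,110)
plan(p,r,step=34,maxn=15,grip=5)"
```

```text
t 6.2 p [ 0.5425 -0.0325  0.2255] D mm [ 19.1 262.1 -15.2] rv [-5.85  0.06 -0.79] n 8 F [ 1.5  0.5 -2.8] g 0.0129
[[[32.7, -3.5, 1.3, -0.7, 0.0, -0.1, 5], [32.7, -3.5, 1.3, -0.7, 0.0, -0.1, 5], [32.7, -3.4, 1.2, -0.7, 0.0, -0.1, 5], [32.7, -3.4, 1.2, -0.7, 0.0, -0.1, 5], [32.7, -3.4, 1.2, -0.7, 0.0, -0.1, 5]]]
[[[32.7, -3.3, 1.1, -0.7, 0.0, -0.1, 5], [32.7, -3.3, 1.1, -0.7, 0.0, -0.1, 5], [32.7, -3.2, 1.0, -0.7, 0.0, -0.1, 5]]]
```

Request:
jog_arm([
  [[33,-3.5,1,-0.8,0,-0.1,5],[33,-3.5,1,-0.8,0,-0.1,5],[33,-3.5,1,-0.8,0,-0.1,5],[33,-3.5,1,-0.8,0,-0.1,5],[33,-3.5,1,-0.8,0,-0.1,5]],
])

```text
clock: 6.7
eef_pos: [0.55, 0.1402, 0.2195]
tool_rot: [0.755, 0.642, 0.086, 0.1]
ft_force: [0.5, -0.1, -2.4]
grip_width: 0.0129
```

Request:
jog_arm([
  [[33,-3,1,-0.6,0,-0.1,5],[25,-3,1,-0.6,0,-0.1,5],[10,-1,1,-0.5,0,0,5],[0,0,0,0,0,0,5],[0,0,0,0,0,0,5]],
])

```text
clock: 7.2
eef_pos: [0.5508, 0.2143, 0.2145]
tool_rot: [0.75, 0.645, 0.094, 0.11]
ft_force: [-0.3, -0.1, -2.9]
grip_width: 0.0132
```

```bash
python3 -c "
from h import *
p,r=tgt(-15,17,60)
plan(p,r,step=25,maxn=15,grip=5)
cv2.imwrite('pics/b.png',np.hstack([cv2.resize(camera('scene')[60:260,300:460],(480,600)),cv2.resize(camera('top')[130:270,90:210],(320,373))if 0 else np.zeros((600,1,3),np.uint8)])[...,::-1])"
```

```text
t 7.2 p [0.5508 0.2143 0.2145] D mm [ 10.8  15.3 -54.2] rv [-0.32 -0.03  0.42] n 3 F [-0.3 -0.1 -2.9] g 0.0132
[[[5.6, -2.5, 18.1, -0.1, -0.0, 0.1, 5], [5.6, -2.5, 18.1, -0.1, -0.0, 0.1, 5], [5.6, -2.6, 18.1, -0.1, -0.0, 0.1, 5]]]
```

View pics/b.png

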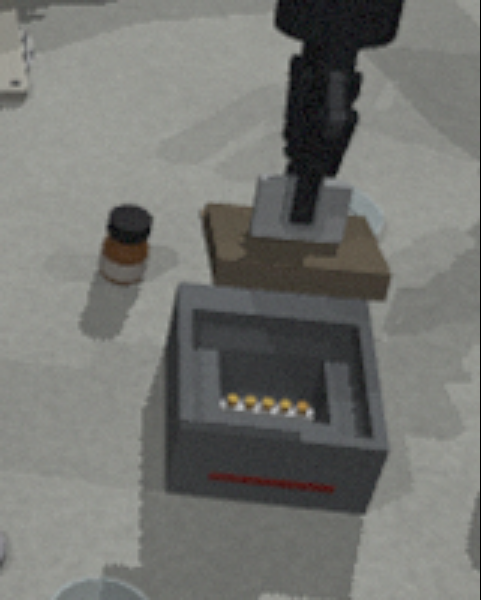

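The view shows the board held tilted with its tongue edge toward the robot, gripped mid-rib, above the open box. The far lower corners are at scene (372,156) and (428,159). I'll check the in-hand model against those corners.

```bash
python3 -c "
from h import *
o=get_obs();r=R.from_quat(o['tool_rot'])*tool_R(0).inv()
o_=np.array(o['eef_pos'])
P=o_+r.apply(np.array([[.05,-.055,-.0],[.05,.055,0],[.05,.055,.02],[-.05,-.055,.02],[.05,-.055,.02]])-[0,0,HZ])
print(np.round(proj(P,camera_model('scene')),1))
print(np.round(proj(place(np.array([[.08,-.073,.07],[.08,.073,.07],[-.08,.073,.07],[-.08,-.073,.07]]),BXP),camera_model('scene')),1))
"
```

```text
[[370.5 154.4]
 [428.2 160. ]
 [430.4 150.5]
 [368.4 126.3]
 [372.1 145. ]]
[[359.3 201.8]
 [429.5 209.4]
 [422.4 159.1]
 [359.  152.8]]
```

Request:
jog_arm([
  [[8,-4,10,-0.3,0,0.4,5],[7,-4,18,0,0,0,5],[0,0,18,0,0,0,5],[0,0,0,0,0,0,5]],
])

```text
clock: 7.65
eef_pos: [0.5597, 0.2248, 0.1665]
tool_rot: [0.755, 0.639, 0.096, 0.113]
ft_force: [-1.5, -0.2, -3.3]
grip_width: 0.013
```

```bash
python3 -c "
from h import *
p,r=tgt(-13,17,20)
plan(p,r,step=20,maxn=15,grip=5)"
```

```text
t 7.65 p [0.5597 0.2248 0.1665] D mm [  0.    5.1 -46.1] rv [ 0.04  0.05 -0.49] n 3 F [-1.5 -0.2 -3.3] g 0.013
[[[1.7, -4.8, 14.6, 0.0, 0.0, -0.2, 5], [1.7, -4.8, 14.6, 0.0, 0.0, -0.2, 5], [1.7, -4.8, 14.6, 0.0, 0.0, -0.2, 5]]]
```

Request:
jog_arm([
  [[3,-4.5,14,0,0,-0.3,5],[2,-4.5,15,0,0,-0.2,5],[1,-4,12,0,0,0,5],[0,0,0,0,0,0,5]],
])

```text
clock: 8.05
eef_pos: [0.5608, 0.2286, 0.1232]
tool_rot: [0.754, 0.64, 0.096, 0.113]
ft_force: [-3.1, -0.3, -3.6]
grip_width: 0.0133
```

```bash
sed -i 's/BXP=np.array(\[.535/BXP=np.array([.5365/' h.py; python3 -c "
from h import *
p,r=tgt(-13,17,20)
plan(p,r,step=20,maxn=15,grip=5)
p,r=tgt(-9,17,6)
plan(p,r,step=20,maxn=15,grip=5)"
```

```text
t 8.05 p [0.5608 0.2286 0.1232] D mm [ 0.4  1.2 -2.8] rv [ 0.07  0.11 -0.29] n 1 F [-3.1 -0.3 -3.6] g 0.0133
[[[1.3, -0.6, 2.8, 0.1, 0.1, -0.3, 5]]]
t 8.05 p [0.5608 0.2286 0.1232] D mm [ -3.5   1.9 -16.8] rv [ 0.07  0.11 -0.29] n 1 F [-3.1 -0.3 -3.6] g 0.0133
[[[1.3, -8.6, 15.0, 0.1, 0.1, -0.3, 5]]]
```

Request:
jog_arm([
  [[1,-4,7,0,0,-0.3,5],[0.5,-4,7,0,0,0,5],[0,0,0,0,0,0,5]],
])

```text
clock: 8.35
eef_pos: [0.5584, 0.2305, 0.1085]
tool_rot: [0.752, 0.642, 0.097, 0.114]
ft_force: [-0.5, 0.6, -2.6]
grip_width: 0.0129
```

```bash
python3 -c "
from h import *
p,r=tgt(-9,17,5)
plan(p,r,step=20,maxn=15,grip=5)
p,r=tgt(12,17,3.5)
plan(p,r,step=5,maxn=5,grip=5)
cv2.imwrite('pics/c.png',np.hstack([cv2.resize(camera('scene')[100:220,330:450],(400,400),interpolation=2),cv2.resize(camera('top')[140:260,90:210],(400,400),interpolation=2)])[...,::-1])"
```

```text
t 8.35 p [0.5584 0.2305 0.1085] D mm [-1.2 -0.  -3.2] rv [ 0.21  0.04 -0.09] n 1 F [-0.5  0.6 -2.6] g 0.0129
[[[-0.2, -2.1, 2.7, 0.2, 0.0, -0.1, 5]]]
t 8.35 p [0.5584 0.2305 0.1085] D mm [-21.9   3.3  -4.7] rv [ 0.21  0.04 -0.09] n 5 F [-0.5  0.6 -2.6] g 0.0129
[[[-0.0, -4.5, -0.4, 0.0, 0.0, -0.0, 5], [-0.0, -4.5, -0.4, 0.0, 0.0, -0.0, 5], [-0.0, -4.5, -0.4, 0.0, 0.0, -0.0, 5], [-0.0, -4.5, -0.4, 0.0, 0.0, -0.0, 5], [-0.0, -4.5, -0.4, 0.0, 0.0, -0.0, 5]]]
```

View pics/c.png

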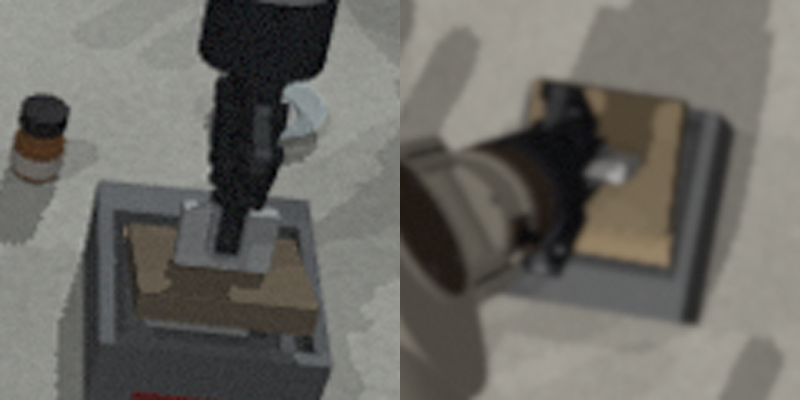

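```bash
python3 -c "
from h import *
o=get_obs();r=R.from_quat(o['tool_rot'])*tool_R(0).inv()
o_=np.array(o['eef_pos'])
P=o_+r.apply(np.array([[-.074,-.055,.006],[.05,-.055,.02],[.05,.055,.02]])-[0,0,HZ])
f=lambda Q,c,x0,y0:np.round((proj(Q,camera_model(c))-[x0,y0])/120*400)
print(f(P,'top',90,140)+[400,0], f(P,'scene',330,100))
Q=place(np.array([[-.08,-.073,.07],[.08,-.073,.07],[-.05,-.063,.07],[.07,-.063,.07],[-.05,.063,.07],[.07,.063,.07],[.08,.073,.07]]),BXP)
print(f(Q,'top',90,140)+[400,0]);print(f(Q,'scene',330,100))
"
```

```text
[[665. 264.]
 [680. 101.]
 [530.  77.]] [[124. 223.]
 [140. 287.]
 [321. 307.]]
[[678. 321.]
 [719. 109.]
 [673. 278.]
 [703. 120.]
 [505. 251.]
 [538.  93.]
 [528.  78.]]
[[ 97. 178.]
 [ 98. 341.]
 [112. 207.]
 [114. 332.]
 [298. 226.]
 [314. 353.]
 [332. 367.]]
```

The model matches the picture to about 1 px. The board sits centred laterally and the tongue edge is in front of the mouth. Next I'll feed it in.

Request:
jog_arm([
  [[0,-4,1.5,0.1,0,0,5],[0,-5,0.5,0.1,0,0,5],[0,-5,0,0,0,0,5],[0,0,0,0,0,0,5]],
])

```text
clock: 8.85
eef_pos: [0.5464, 0.2335, 0.1046]
tool_rot: [0.753, 0.641, 0.098, 0.113]
ft_force: [-0.3, -0.0, -2.6]
grip_width: 0.0132
```

```bash
python3 -c "
from h import *
p,r=tgt(5,17,3.5)
plan(p,r,step=5,maxn=1,grip=5)
p,r=tgt(12,17,3)
plan(p,r,step=5,maxn=5,grip=5)"
```

```text
t 8.85 p [0.5464 0.2335 0.1046] D mm [-3.  -0.8 -0.8] rv [ 0.2  -0.11 -0.14] n 1 F [-0.3 -0.  -2.6] g 0.0132
[[[-1.3, -2.9, -0.1, 0.2, -0.1, -0.1, 5]]]
t 8.85 p [0.5464 0.2335 0.1046] D mm [-9.9  0.3 -1.3] rv [ 0.2  -0.11 -0.14] n 2 F [-0.3 -0.  -2.6] g 0.0132
[[[-0.6, -4.9, -0.8, 0.1, -0.1, -0.1, 5], [-0.6, -4.9, -0.8, 0.1, -0.1, -0.1, 5]]]
```

Request:
jog_arm([
  [[-1,-5,-0.8,0.1,-0.1,-0.1,5],[0,-6,-1,0,0,0,5],[0,0,0,0,0,0,5]],
])

```text
clock: 9.15
eef_pos: [0.5342, 0.2344, 0.1032]
tool_rot: [0.752, 0.642, 0.097, 0.113]
ft_force: [0.2, 0.0, -2.8]
grip_width: 0.0132
```

```bash
python3 -c "
from h import *
p,r=tgt(12,17,3)
plan(p,r,step=5,maxn=5,grip=5)
for tl,z in [(10,1.5),(5,1),(0,.5)]:
  p,r=tgt(12,tl,z)
  plan(p,r,step=20,ang=1.7,maxn=10,grip=5)"
```

```text
t 9.15 p [0.5342 0.2344 0.1032] D mm [ 2.3 -0.6  0.2] rv [ 0.1  -0.01 -0.01] n 1 F [ 0.2  0.  -2.8] g 0.0132
[[[-0.3, 2.3, 0.5, 0.1, -0.0, -0.0, 5]]]
t 9.15 p [0.5342 0.2344 0.1032] D mm [ 7.9 -1.5 -9.3] rv [ 7.1  -0.01 -0.01] n 5 F [ 0.2  0.  -2.8] g 0.0132
[[[-0.1, 1.0, 2.2, 1.4, -0.0, -0.0, 5], [-0.1, 1.0, 2.2, 1.4, -0.0, -0.0, 5], [-0.1, 1.1, 2.2, 1.4, -0.0, -0.0, 5], [-0.1, 1.2, 2.2, 1.4, -0.0, -0.0, 5], [-0.1, 1.2, 2.1, 1.4, -0.0, -0.0, 5]]]
t 9.15 p [0.5342 0.2344 0.1032] D mm [ 11.3  -2.1 -15.8] rv [ 1.21e+01 -1.00e-02 -1.00e-02] n 8 F [ 0.2  0.  -2.8] g 0.0132
[[[-0.0, 0.8, 2.3, 1.5, -0.0, -0.0, 5], [-0.0, 0.8, 2.3, 1.5, -0.0, -0.0, 5], [-0.0, 0.9, 2.3, 1.5, -0.0, -0.0, 5], [-0.0, 1.0, 2.2, 1.5, -0.0, -0.0, 5], [-0.0, 1.0, 2.2, 1.5, -0.0, -0.0, 5]]]
[[[-0.0, 1.1, 2.2, 1.5, -0.0, -0.0, 5], [-0.0, 1.1, 2.2, 1.5, -0.0, -0.0, 5], [-0.0, 1.2, 2.1, 1.5, -0.0, -0.0, 5]]]
t 9.15 p [0.5342 0.2344 0.1032] D mm [ 14.2  -2.5 -22.7] rv [ 1.71e+01 -1.00e-02 -1.00e-02] n 11 F [ 0.2  0.  -2.8] g 0.0132
[[[-0.0, 0.6, 2.4, 1.6, -0.0, -0.0, 5], [-0.0, 0.7, 2.3, 1.6, -0.0, -0.0, 5], [-0.0, 0.8, 2.3, 1.6, -0.0, -0.0, 5], [-0.0, 0.8, 2.3, 1.6, -0.0, -0.0, 5], [-0.0, 0.9, 2.3, 1.6, -0.0, -0.0, 5]]]
[[[-0.0, 1.0, 2.2, 1.6, -0.0, -0.0, 5], [-0.0, 1.0, 2.2, 1.6, -0.0, -0.0, 5], [-0.0, 1.1, 2.2, 1.6, -0.0, -0.0, 5], [-0.0, 1.1, 2.2, 1.6, -0.0, -0.0, 5], [-0.0, 1.2, 2.1, 1.6, -0.0, -0.0, 5]]]
```

The tongue is about 14 mm in with no contact force. I'll lower it by tipping toward flat, keeping d at 12-13.

Request:
jog_arm([
  [[0,1,2.2,1.4,0,0,5],[0,1.2,2.2,1.4,0,0,5],[0,1.2,2.2,1.4,0,0,5],[0,1.2,2.2,1.4,0,0,5],[0,1.2,2,1.4,0,0,5]],
])

```text
clock: 9.65
eef_pos: [0.5439, 0.2335, 0.0943]
tool_rot: [0.758, 0.647, 0.055, 0.064]
ft_force: [-0.2, -0.5, -3.7]
grip_width: 0.0131
```

```bash
python3 -c "
from h import *
for tl,z in [(10,2),(4,1.5)]:
  p,r=tgt(12,tl,z)
  plan(p,r,step=20,ang=1.5,maxn=10,grip=5)"
```

```text
t 9.65 p [0.5439 0.2335 0.0943] D mm [-1.8 -0.6  0.1] rv [-0.32 -0.08 -0.01] n 1 F [-0.2 -0.5 -3.7] g 0.0131
[[[-0.8, -1.6, -0.4, -0.3, -0.1, -0.0, 5]]]
t 9.65 p [0.5439 0.2335 0.0943] D mm [ 2.2 -1.2 -7.7] rv [ 5.68 -0.08 -0.01] n 4 F [-0.2 -0.5 -3.7] g 0.0131
[[[-0.2, 0.3, 2.0, 1.4, -0.0, -0.0, 5], [-0.2, 0.3, 2.0, 1.4, -0.0, -0.0, 5], [-0.2, 0.4, 2.0, 1.4, -0.0, -0.0, 5], [-0.2, 0.4, 2.0, 1.4, -0.0, -0.0, 5]]]
```

Request:
jog_arm([
  [[-0.2,0.3,2,1.4,0,0,5],[-0.2,0.3,2,1.4,0,0,5],[-0.2,0.4,2,1.4,0,0,5],[-0.2,0.4,1.8,1.4,0,0,5],[0,0,0,0,0,0,5]],
])

```text
clock: 10.15
eef_pos: [0.5493, 0.2314, 0.0854]
tool_rot: [0.761, 0.648, 0.021, 0.023]
ft_force: [0.3, 0.7, -3.3]
grip_width: 0.013
```

```bash
python3 -c "
from h import *
for tl,z in [(4,1.5),(0,1)]:
  p,r=tgt(12,tl,z)
  plan(p,r,step=20,ang=1.3,maxn=10,grip=5)"
```

```text
t 10.15 p [0.5493 0.2314 0.0854] D mm [-3.2  0.9  1.2] rv [-0.4  -0.07 -0.18] n 1 F [ 0.3  0.7 -3.3] g 0.013
[[[0.4, -3.2, -1.4, -0.4, -0.1, -0.2, 5]]]
t 10.15 p [0.5493 0.2314 0.0854] D mm [-0.9  0.6 -4.4] rv [ 3.6  -0.08 -0.17] n 3 F [ 0.3  0.7 -3.3] g 0.013
[[[0.1, -0.4, 1.4, 1.2, -0.0, -0.1, 5], [0.1, -0.4, 1.4, 1.2, -0.0, -0.1, 5], [0.1, -0.4, 1.5, 1.2, -0.0, -0.1, 5]]]
```

Request:
jog_arm([
  [[0,-0.6,1.2,1.2,0,-0.1,5],[0,-0.6,1.2,1.2,0,0,5],[0,-0.6,1.2,1.2,0,0,5],[0,0,0,0,0,0,5]],
])

```text
clock: 10.55
eef_pos: [0.5475, 0.2317, 0.0813]
tool_rot: [0.761, 0.649, -0.001, -0.002]
ft_force: [-0.6, 0.0, -2.1]
grip_width: 0.0128
```

```bash
python3 -c "
from h import *
p,r=tgt(12,0,0)
plan(p,r,step=20,ang=1.3,maxn=10,grip=5)
cv2.imwrite('pics/d.png',np.hstack([cv2.resize(camera('scene')[100:220,330:450],(400,400),interpolation=2),cv2.resize(camera('top')[140:260,90:210],(400,400),interpolation=2)])[...,::-1])"
```

```text
t 10.55 p [0.5475 0.2317 0.0813] D mm [ 0.9  0.2 -1.3] rv [-0.31 -0.08 -0.05] n 1 F [-0.6  0.  -2.1] g 0.0128
[[[0.3, 0.8, 1.3, -0.3, -0.1, -0.0, 5]]]
```

View pics/d.png

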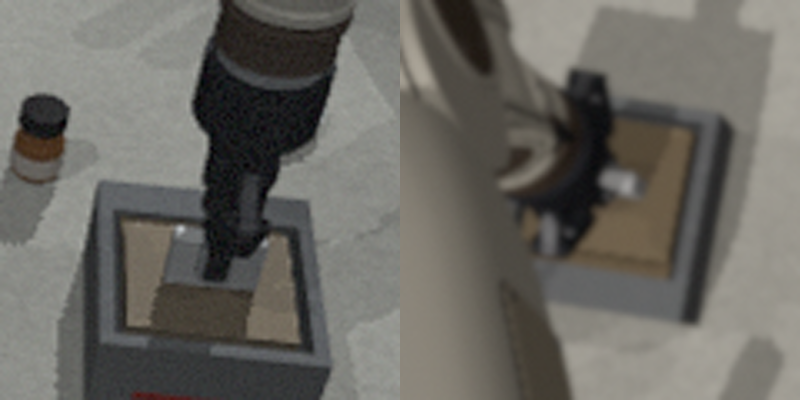

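The board lies flat in the opening with even gaps on both sides and a small gap at the far wall. I'll press the last millimetre down to contact.

Request:
jog_arm([
  [[0,0.5,1.5,-0.3,-0.1,0,5],[0,0,1.2,0,0,0,5],[0,0,0,0,0,0,5]],
])

```text
clock: 10.95
eef_pos: [0.5479, 0.232, 0.08]
tool_rot: [0.76, 0.649, 0.001, 0.001]
ft_force: [0.0, 1.2, -3.0]
grip_width: 0.013
```

```bash
python3 -c "
from h import *
p,r=tgt(12,0,0)
plan(p,r,grip=5)"
```

```text
t 10.95 p [0.5479 0.232  0.08  ] D mm [ 0.5 -0.  -0. ] rv [ 0.16 -0.01 -0.01] n 1 F [ 0.   1.2 -3. ] g 0.013
[[[0.0, 0.5, 0.0, 0.2, -0.0, -0.0, 5]]]
```

Request:
jog_arm([
  [[0,0,1.2,0.1,0,0,5],[0,0,0.8,0,0,0,5],[0,0,0,0,0,0,5]],
])

```text
clock: 11.25
eef_pos: [0.5479, 0.2321, 0.0799]
tool_rot: [0.76, 0.65, 0.001, 0.001]
ft_force: [-0.6, -2.0, -1.6]
grip_width: 0.0131
```

Request:
jog_arm([
  [[0,0,2,0,0,0,5],[0,0,1.5,0,0,0,5],[0,0,0,0,0,0,5]],
])

```text
clock: 11.55
eef_pos: [0.5479, 0.2321, 0.08]
tool_rot: [0.76, 0.65, 0.002, 0.001]
ft_force: [-0.7, -0.1, -2.8]
grip_width: 0.013
```

Request:
jog_arm([
  [[0,0,3,0,0,0,5],[0,0,3,0,0,0,5]],
])

```text
clock: 11.75
eef_pos: [0.5482, 0.2323, 0.0797]
tool_rot: [0.76, 0.65, 0.004, 0.001]
ft_force: [-7.3, -3.3, 21.1]
grip_width: 0.0133
```

The 21 N push with no further travel shows the board is seated at the predicted height. I'll relax and release.

Request:
jog_arm([
  [[0,0,0,0,0,0,5],[0,0,0,0,0,0,20],[0,0,0,0,0,0,40],[0,0,0,0,0,0,85],[0,0,0,0,0,0,85]],
])

```text
clock: 12.25
eef_pos: [0.5492, 0.233, 0.0795]
tool_rot: [0.76, 0.65, 0.005, 0.001]
ft_force: [0.5, 0.5, -0.8]
grip_width: 0.0625
```

Request:
jog_arm([
  [[0,0,0,0,0,0,85],[0,0,0,0,0,0,85],[0,0,-6,0,0,0,85],[0,0,-15,0,0,0,85],[0,0,-30,0,0,0,85]],
])

```text
clock: 12.75
eef_pos: [0.5454, 0.2314, 0.1263]
tool_rot: [0.76, 0.65, -0.001, -0.0]
ft_force: [0.4, 0.3, 0.4]
grip_width: 0.0845
```

Request:
jog_arm([
  [[0,0,-40,0,0,0,85],[0,0,-40,0,0,0,85],[-40,-20,-10,0,0,0,85],[-40,-20,0,0,0,0,85],[-40,-20,0,0,0,0,85]],
])

```text
clock: 13.25
eef_pos: [0.4726, 0.1248, 0.226]
tool_rot: [0.758, 0.652, 0.007, 0.003]
ft_force: [1.0, -1.1, -0.4]
grip_width: 0.0854
```

Request:
jog_arm([
  [[-40,-20,0,0,0,0,85],[-30,-10,0,0,0,0,85],[-10,0,0,0,0,0,85],[0,0,0,0,0,0,85],[0,0,0,0,0,0,85]],
])

```text
clock: 13.75
eef_pos: [0.4274, 0.0451, 0.2289]
tool_rot: [0.759, 0.65, 0.01, 0.005]
ft_force: [0.7, 0.2, -0.3]
grip_width: 0.0853
```

```bash
python3 -c "
from h import *
cv2.imwrite('pics/e.png',np.hstack([cv2.resize(camera('scene')[100:220,330:450],(400,400),interpolation=2),cv2.resize(camera('top')[140:260,90:210],(400,400),interpolation=2)])[...,::-1])
o=get_obs();print(o['clock'],o['eef_pos'],o['ft_force'])"
```

```text
13.85 [0.42759468 0.04550749 0.22863011] [ 0.20883671  0.58682798 -0.19597788]
```

View pics/e.png

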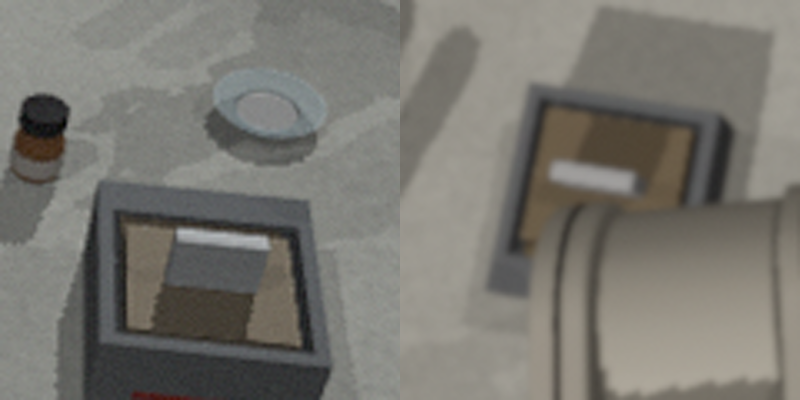

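The board is seated flat and level with the rim, with even gaps all round. The tongue can't be seen, so it is under the lip, and the robot is clear of everything. I'll hand the job in.

```bash
python3 -c "
from workcell import *
print(job_done())"
```

```text
the job is handed in; nothing more can be done
None
```

The beige board with the tongue now lies flat in the box, with its tongue in the groove under the lip, and the job is handed in. I gripped it by the rib, tipped it about 17° and fed the tongue roughly 12–14 mm in. I then lowered it flat, pressed it onto its seat and only then let go.

- **Seating:** the tool stopped at the predicted height when pressed, with a 21 N reaction. The last picture shows the board flush with even side gaps and a small gap at the far wall. The tongue depth comes from the fitted poses, because the lip hides it.
- **Limits:** the clock read 13.9 s just before hand-in, the gripper was clear, and the highest force read at the end of a move was about 22 N.
- **Disagreement:** the two cameras differed by 2–4 mm on where the box stood, which is within the fit's clearance. I used a value between them.
- **Plain board:** I never reached for it, but I did not measure it again at the end.

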